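# Rock the diverter gate and feed a ball down the other chute

### The job

The rocking gate of the small ball sorter is tipped towards one of its two chutes. Rock the gate over its pivot by pressing down the tab at its raised end, so that it rests tipped the other way, and after that nudge the waiting steel ball off its rods onto the gate so that it rolls by itself down the other chute into the cup there. Only press and push with the fingertips: do not lift the ball or guide it by hand once it is on its way down, and leave the V block, tape roll, brush and pen where they are.

Things in the scene. Friction and masses are not known exactly. Their poses are not given: they have to be found in the camera images.
- sorter: Fixed metal ball sorter on the worktop, 344 mm long (its y), about 200 mm deep (its x), turned any way. Origin on the worktop under the gate's middle, z up. Seesaw gate in the middle, a chute and a cup at each end of y, feed rods with the ball on the -x side, two press tabs on the +x side. Cheek plates (x +/-28, |y| 82 to 164 mm) stand 104 mm, backstops 110 mm high; nothing exceeds 160 mm.
- gate (a joint): Tilt of the seesaw gate about its axle (along the sorter's x, 83 mm up). 0 level; positive: +y end raised; stops at -0.28 and +0.28 rad. It always starts near +0.28, so balls would run to the -y cup. Top-heavy: pressing the raised tab takes about 1 N, past level it drops onto the other stop by itself and stays.
- gate_mid (a point): Middle of the gate's trough floor, moving with the gate, about 103 mm up. The trough is 150 mm long (y) and 50 mm wide, with a 30 mm high wall on its +x side that carries a round steel weight, and low side pieces on the -x side with a 74 mm gap between them where the ball comes in.
- tab_plus (a point): Top centre of the press tab at the gate's +y end: a flat dark steel plate 62 mm (sorter x) by 40 mm (y), 4 mm thick, out on the gate's +x side. It moves with the gate: about 117 mm above the worktop when raised, 87 mm when low, and 11 mm farther out in y when low. The trough's wall is 35 mm from this point.
- tab_minus (a point): The same tab at the gate's -y end.
- ball: Loose plain steel ball, 32 mm diameter, about 0.13 kg; origin at its centre. It waits in a shallow dip of the two feed rods. The orientation means nothing.
- feed_seat (a point): Where the waiting ball's centre is: sorter x = -85 mm, y = 0, 134 mm up. Two steel rods (6 mm thick, 20 mm apart, along sorter x, tops 13 mm below this point) run from 22 mm behind it to the gate's edge 56 mm ahead in +x. The dip is 3 mm deep, its crest 18 mm ahead in +x; past it the rods slope down and the ball rolls on by itself. Free space above the rods.
- cup_plus_in (a point): Centre of the inner floor of the steel cup under the +y chute, 10 mm above the worktop. The cup is fixed to the sorter, mouth open upwards, rim at 55 mm.
- cup_minus_in (a point): The same for the cup under the -y chute.
- v_block: Loose ground steel V block, 62x57x35 mm, on the worktop off the +x side of the sorter; bystander. Origin under its centre.
- tape_roll: Loose roll of masking tape lying flat, 67 mm across, 24 mm high, on the worktop off the -x side of the sorter; bystander. Origin under its centre.
- chip_brush: Loose brush with wooden handle lying flat, 136x155x12 mm; bystander. Origin under its centre.
- marker_pen: Loose black marker pen lying flat, 105x96x17 mm; bystander. Origin under its centre.
There are look-alikes about, which are no part of the job. Of the things like the ball, leave any that is orange or purple; of the rest the smaller one is meant.

How it is judged:
By the outcome, as a careful person would: the job done as asked, in the order asked, and still so for the second after the job is handed in, with the robot touching nothing.
It also fails if it takes over 45 s, if anything falls off the work surface, if the arm or the gripper's body presses on something with over 40 N, if the wrist force passes 120 N, or if a joint passes its speed limit or range.

### The arm

A 6-joint arm with a two-finger parallel gripper is mounted at the origin on a cart in front of the work surface, level with it; the furniture and walls round the work are solid. World frame = base frame: x ahead of the robot, y to its left, z up, the work surface at z = 0. Lengths are in m, angles in rad, forces in N, time in s.
With the tool pointing down it reaches from about 0.275 to 0.875 m from the base axis. Payload 12.5 kg.
Tool frame: the origin (TCP) lies on the centre line of the jaws, within the pads' length; the fingertips stand r.finger_overhang ahead of it and the grasp point (between the pads) lies 3 mm ahead of it (r.finger_overhang is the distance from the TCP to the fingertips, in m); z points along the fingers, y is the direction in which the jaws open and shut (so a half turn about z gives the same grasp; the last joint's range is limited). The gripper opens to 85 mm and grips with 20 to 120 N. Pads are 22 mm wide; open, the fingers measure 114 mm over their backs; the gripper's body (76 mm by 85 mm) begins 54 mm behind the grasp point. The pads swing forward as they close: fully open they stand 13 mm farther back than shut.
Start: joints at [1.101, 0.351, 1.652, -0, 1.139, -0.085], TCP at [0.206, 0.51, 0.253] pointing down, gripper open.
Joint ranges: [-2.75, 2.75], [-0.79, 2.1], [0.01, 2.65], [-1.57, 4.71], [0.07, 3.14], [-2.87, 2.87]. Speed limits (rad/s): [2.22, 2.22, 2.79, 3.14, 3.14, 3.14].

### API

Orientations are given as a unit quaternion [x, y, z, w].
In Python, from cell import r, optics gives the robot as it stands. The module is installed in compiled form; this text tells all that it offers. Calls block until the motion is done:
- r.move_to(position, orientation): joint-space move of the TCP to a pose.
- r.move_linear(position, rot=None, vel=0.15): straight line of the TCP; rot=None keeps the orientation; vel is the mean speed in m/s.
- r.set_joints(angles): joint-space move.
- r.set_gripper(opening, squeeze=None): opening from 0.0 (shut) to 1.0 (fully open); squeeze is the grip in N (None keeps the last); returns when the fingers have stopped.
- r.sleep(seconds).
- r.inverse_kinematics(position, orientation): joint angles nearest the present ones, or None.
- optics.get_image(name): name is "scene" or "top" or "wrist"; returns a dict with "pixels" (384x512x3 uint8, red, green, blue), "depth" (384x512 float32, m along the optical axis (not along the pixel's ray), 0 where there is no reading), "fx", "fy", "cx", "cy" (pixels), "camera_from_world" (4x4, takes a point from world to camera coordinates); the wrist camera has in their place "mount" (4x4, takes a point from camera to tool coordinates, whose origin is the TCP and whose axes are the flange's). Camera axes: x right, y down, z forward; pixel columns grow to the right and rows downward; lengths in m; the calibration is good to about 2 mm. A picture is of the moment at which its call begins: read the wrist's pose just before it.
A pose or a line that the arm cannot do raises r.PlanningError and nothing moves.
- r.hand_in(): hands the job in, once; it reports no verdict.
Readings, each from a call of its own:
- r.current_t(): time.
- r.current_q(): joint angles.
- r.current_qvel(): joint speeds.
- r.current_effort(): joint torques, N m.
- r.current_tool_pos(): TCP position.
- r.current_ee_rot(): TCP orientation.
- r.current_contact_force(): force on the tool from outside, world axes, zero at the start.
- r.current_torque(): the same for the moment, N m.
- r.current_opening(): opening from 0.0 (shut) to 1.0 (fully open).
Only numpy, scipy, OpenCV 4.12 (cv2) and the standard library are available. Lean on these libraries where they do the work, as an engineer would, in place of code of your own. Each camera call takes 0.05 s, during which the arm holds its last target.

## Working session

There is one attempt and no reset: what is moved stays moved. The work goes in short steps, each a Python script; the robot and the scene stay as the last script left them, time stands still between calls to the robot, and variables do not carry over. Pictures are saved under pics/ and viewed, and the job is handed in when it is done.

```bash
mkdir -p pics; ls; cat > h.py <<'E'
import numpy as np, cv2
from cell import r, optics
def snap(name, fn):
    p=r.current_tool_pos(); q=r.current_ee_rot()
    im=optics.get_image(name)
    cv2.imwrite('pics/'+fn+'.png', cv2.cvtColor(im['pixels'],cv2.COLOR_RGB2BGR))
    d={k:im[k] for k in im}; d['tp']=np.array(p); d['tq']=np.array(q)
    np.save('pics/'+fn+'.npy', d, allow_pickle=True)
    return d
def load(fn): return np.load('pics/'+fn+'.npy',allow_pickle=True).item()
def T_wc(d):
    if 'mount' in d:
        from scipy.spatial.transform import Rotation as R
        T=np.eye(4);T[:3,:3]=R.from_quat(d['tq']).as_matrix();T[:3,3]=d['tp']
        return T@np.array(d['mount'])
    return np.linalg.inv(d['camera_from_world'])
def ray(d,u,v):
    T=T_wc(d); c=np.array([(u-d['cx'])/d['fx'],(v-d['cy'])/d['fy'],1.])
    return T[:3,3], T[:3,:3]@c
def plane(d,u,v,z):
    o,w=ray(d,u,v); return o+w*(z-o[2])/w[2]
def dep(d,u,v):
    o,w=ray(d,u,v); return o+w*d['depth'][int(round(v)),int(round(u))]
def cloud(d):
    T=T_wc(d); H,W=d['depth'].shape; u,v=np.meshgrid(np.arange(W),np.arange(H))
    z=d['depth']; P=np.stack([(u-d['cx'])/d['fx']*z,(v-d['cy'])/d['fy']*z,z],-1)
    return P@T[:3,:3].T+T[:3,3]
E
python3 - <<'E'
from h import *
print(r.current_t(), r.finger_overhang, r.current_tool_pos(), r.current_ee_rot(), r.current_opening())
for n in ['scene','top','wrist']: 
    d=snap(n,n+'0'); print(n,d['fx'],T_wc(d).round(3).tolist())
E
```

```text
pics
0.0 0.022 [0.20630495 0.50949024 0.2527248 ] [ 1.91221366e-01  9.81546745e-01 -5.91003295e-04 -1.65778170e-04] 0.9998623125913719
scene 437.454929715147 [[0.635, -0.374, 0.676, -0.21], [-0.773, -0.292, 0.564, -0.926], [-0.013, -0.88, -0.475, 0.699], [0.0, 0.0, 0.0, 1.0]]
top 425.55446313541916 [[0.002, -0.986, 0.168, 0.375], [-1.0, -0.001, 0.003, -0.246], [-0.003, -0.168, -0.986, 1.289], [0.0, 0.0, 0.0, 1.0]]
wrist 269.60379503159896 [[0.376, 0.882, 0.284, 0.134], [0.927, -0.358, -0.116, 0.54], [-0.001, 0.307, -0.952, 0.373], [0.0, 0.0, 0.0, 1.0]]
```

View pics/scene0.png

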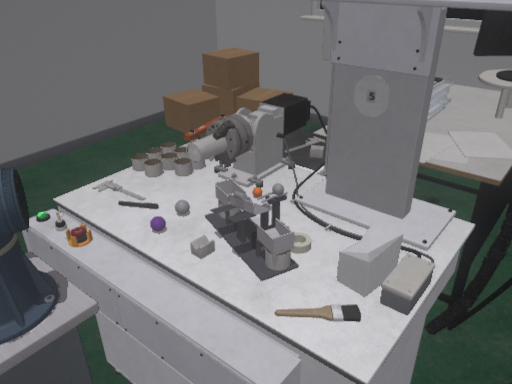

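View pics/top0.png

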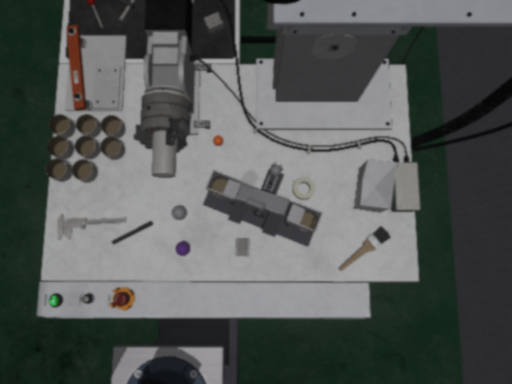

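View pics/wrist0.png

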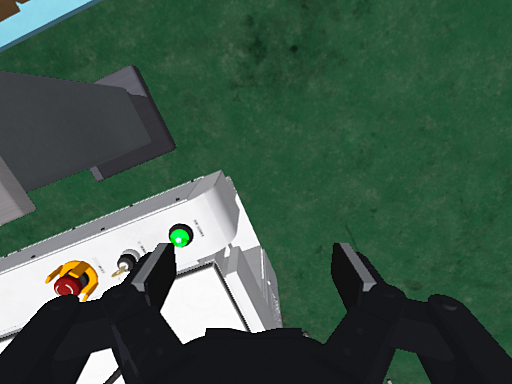

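```bash
python3 - <<'E'
from h import *
d=load('top0'); im=d['pixels'][:,:,::-1]
cv2.imwrite('pics/top0z.png', cv2.resize(im[150:260,190:335],None,fx=5.5,fy=5.4,interpolation=cv2.INTER_CUBIC))
d2=load('scene0'); im=d2['pixels'][:,:,::-1]
cv2.imwrite('pics/scene0z.png', cv2.resize(im[160:280,190:320],None,fx=5,fy=5,interpolation=cv2.INTER_CUBIC))
P=cloud(d)
for v in range(160,250,6): print(v,(P[v,204:324:6,2]*1000).astype(int).tolist())
E
```

```text
160 [1, 5, 5, 0, 5, -5, 1, 0, 0, -2, 2, 0, -2, 4, 0, 3, -5, 1, 1, 3]
166 [2, 3, 0, 0, -2, 5, 0, 0, 3, 6, 0, -1, 151, 3, -4, 0, 2, -5, 0, 2]
172 [4, 2, 92, 3, 2, -4, -5, 2, 1, 3, 4, 139, 145, 5, 0, 2, 0, 5, 0, 0]
178 [0, 103, 22, 11, 72, 107, 0, 1, 0, 3, -3, 107, 123, -1, -1, 7, 24, 19, -2, 0]
184 [0, 59, 7, 13, 66, 71, 73, 96, -4, -1, 11, 8, 7, 1, -1, 24, -1, -1, 24, 0]
190 [0, 93, 8, 11, 67, 73, 83, 90, 94, 98, 43, 119, 10, -4, 0, 23, 3, -2, 23, 0]
196 [3, 7, 42, 71, 105, 71, 83, 90, 92, 101, 103, 112, 116, 129, -1, -4, 22, 19, 0, 4]
202 [10, 10, 6, 7, 9, 83, 83, 136, 142, 143, 103, 109, 117, 118, 11, 102, 1, 0, -2, -1]
208 [0, -2, 11, 13, 8, 85, 90, 9, 12, 139, 130, 111, 118, 120, 10, 75, 67, 87, 110, 0]
214 [0, 1, 5, -1, 9, 90, 91, 8, 11, 85, 79, 111, 118, 123, 73, 73, 64, 12, 14, 62]
220 [3, 1, 2, 0, 1, 89, 93, 6, 8, 8, 3, 118, 117, 12, 103, 67, 62, 14, 13, 109]
226 [-1, -1, 0, -2, 0, 0, 0, 0, 2, 7, 113, 115, 116, 6, 13, 7, 90, 6, 8, 3]
232 [3, 0, -3, -1, 1, 0, 1, 0, -3, 0, 115, 118, 6, 9, 14, 10, 6, 4, 62, 1]
238 [4, 2, 4, 2, 6, 0, 2, -1, 1, 2, 0, 1, 0, 1, 9, 5, 11, 7, -4, -3]
244 [3, -4, -1, 3, 1, 3, 28, 33, 0, 0, -4, 1, 2, 2, 2, 0, 2, 4, 2, 2]
```

View pics/top0z.png

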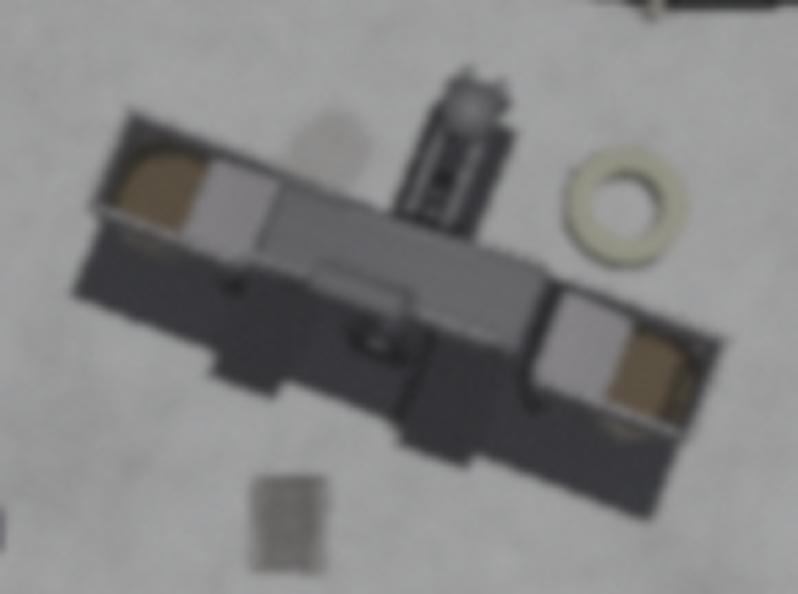

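View pics/scene0z.png

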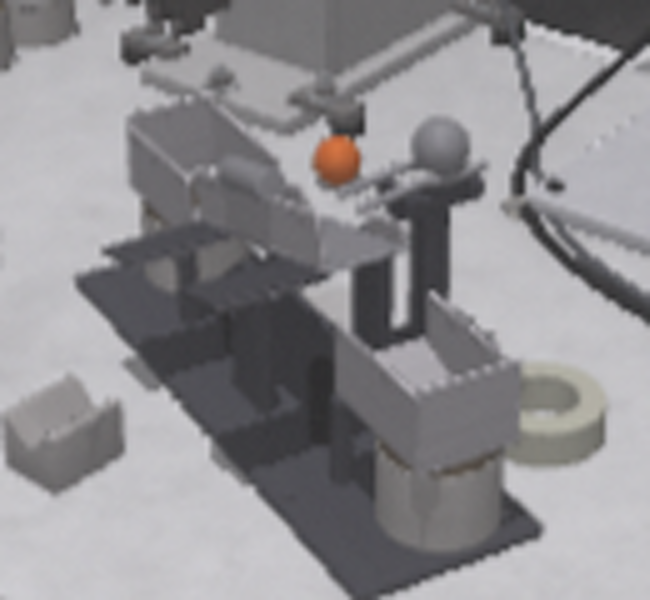

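```bash
python3 - <<'E'
from h import *
d=load('top0'); P=cloud(d)
def z2p(x,y): return 190+x/5.5-.5+.09, 150+y/5.4-.5+.09
# cheek corners outer: -y end corners top (zoom) 
for n,xy,z in [('A back -y',(130,108),.110),('B front -y',(95,205),.110),('C back +y',(722,340),.110),('D front +y',(682,436),.110),
 ('base -y front',(75,293),.008),('base +y front',(650,519),.008),('tab+ l',(397,440),.117),('tab+ r',(468,464),.117),('tab- l',(210,375),.087),('tab- r',(275,396),.087),('ball',(474,108),.134)]:
    print(n,plane(d,*z2p(*xy),z).round(4))
# ball two views
s=load('scene0')
us,vs=190+440/5-.4,160+145/5-.4
ut,vt=z2p(474,108)
o1,w1=ray(d,ut,vt);o2,w2=ray(s,us,vs)
A=np.stack([w1,-w2],1);t=np.linalg.lstsq(A,o2-o1,rcond=None)[0]
print('ball tri',(o1+w1*t[0]).round(4),(o2+w2*t[1]).round(4))
# other gray ball, radius check
for dd,nm in [(d,'top'),(s,'scene')]:
    C=cloud(dd); 
# base dark mask
m=(P[...,2]>.003)&(P[...,2]<.014)&(P[...,1]<.05)
# ball points sphere fit
for C,u,v in [(P,ut,vt),(cloud(s),us,vs)]:
    u,v=int(round(u)),int(round(v)); q=C[v-6:v+7,u-6:u+7].reshape(-1,3); q=q[(q[:,2]>.128)]
    from scipy.optimize import least_squares
    f=least_squares(lambda c:np.linalg.norm(q-c,axis=1)-.016,q.mean(0)-[0,0,.01],loss='soft_l1',f_scale=.002); print('fit',len(q),f.x.round(4))
E
```

```text
A back -y [ 0.6501 -0.1321  0.11  ]
B front -y [ 0.5981 -0.115   0.11  ]
C back +y [ 0.5276 -0.4346  0.11  ]
D front +y [ 0.4779 -0.4132  0.11  ]
base -y front [ 0.5669 -0.0937  0.008 ]
base +y front [ 0.4408 -0.4093  0.008 ]
tab+ l [ 0.475  -0.2695  0.117 ]
tab+ r [ 0.4629 -0.305   0.117 ]
tab- l [ 0.5116 -0.1737  0.087 ]
tab- r [ 0.5006 -0.2073  0.087 ]
ball [ 0.6447 -0.3084  0.134 ]
ball tri [ 0.6446 -0.3084  0.1347] [ 0.6446 -0.3084  0.1347]
fit 100 [ 0.644 -0.305  0.135]
fit 102 [ 0.6449 -0.3078  0.1352]
```

```bash
cat >> h.py <<'E'
O=np.array([.565,-.2755]); YD=np.array([-.372,-.928]); YD/=np.linalg.norm(YD); XD=np.array([YD[1],-YD[0]])
def S(x,y,z): return np.append(O+x*XD+y*YD,z)
def toS(p): q=np.asarray(p)[:2]-O; return np.array([q@XD,q@YD,p[2]])
from scipy.spatial.transform import Rotation as R
QD=R.from_matrix(np.stack([np.append(XD,0),np.append(-YD,0),[0,0,-1]],1)).as_quat()
E
python3 - <<'E'
from h import *
print(XD,YD,QD)
r.set_gripper(0.0)
print(r.current_t(), r.current_opening(), r.finger_overhang)
p=S(.064,.046,.25); q=r.inverse_kinematics(p,QD); print(p,q)
r.move_to(p,QD)
print(r.current_t(), r.current_tool_pos(), r.current_contact_force())
snap('wrist','w1'); snap('top','t1'); snap('scene','s1')
E
```

```text
[-0.92820051  0.37208038] [-0.37208038 -0.92820051] [0.18947228 0.98188607 0.         0.        ]
0.9167 -0.00088030648422953 0.022
[ 0.48847947 -0.29438408  0.25      ] [-6.23991259e-01  3.90857389e-01  1.60168564e+00 -4.44089210e-16
  1.14904962e+00 -1.81353827e+00]
3.9083 [ 0.48879225 -0.29382909  0.25000326] [ 0.61359913 -0.24377116  0.14179591]
```

View pics/w1.png

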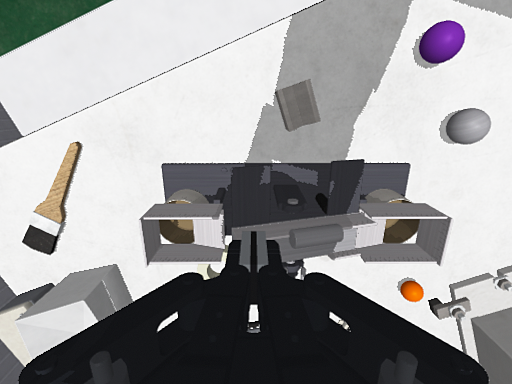

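```bash
python3 - <<'E'
from h import *
d=load('w1'); P=cloud(d); Sx=np.stack([(P[...,:2]-O)@XD,(P[...,:2]-O)@YD,P[...,2]],-1)
z=P[...,2]
ok=d['depth']>0
m=ok&(Sx[...,0]>.031)&(Sx[...,0]<.12)&(z>.106)&(z<.13)&(abs(Sx[...,1])<.12)
q=Sx[m]; print('tab+',len(q),np.percentile(q,[1,5,50,95,99],axis=0).round(4).tolist())
m=ok&(Sx[...,0]>.031)&(Sx[...,0]<.12)&(z>.075)&(z<.1)&(Sx[...,1]<-.01)&(Sx[...,1]>-.1)
q=Sx[m]; print('tab-',len(q),np.percentile(q,[1,5,50,95,99],axis=0).round(4).tolist() if len(q) else 0)
m=ok&(Sx[...,0]>-.11)&(Sx[...,0]<-.06)&(z>.128)&(z<.16)&(abs(Sx[...,1])<.03)
q=Sx[m]; print('ball',len(q),np.percentile(q,[1,5,50,95,99],axis=0).round(4).tolist() if len(q) else 0)
if len(q)>20:
    from scipy.optimize import least_squares
    f=least_squares(lambda c:np.linalg.norm(q-c,axis=1)-.016,q.mean(0)-[0,0,.01],loss='soft_l1',f_scale=.002); print(f.x.round(4))
cl=[]
for nm in ['t1','s1']:
    dd=load(nm);C=cloud(dd)
E
```

```text
tab+ 2100 [[0.0317, 0.0281, 0.1108], [0.0339, 0.0298, 0.1117], [0.0605, 0.0479, 0.117], [0.0845, 0.0644, 0.1218], [0.0863, 0.066, 0.1227]]
tab- 1645 [[0.0315, -0.0753, 0.0806], [0.034, -0.0736, 0.082], [0.0597, -0.0548, 0.0873], [0.0846, -0.0376, 0.092], [0.0864, -0.0126, 0.0927]]
ball 0 0
```

```bash
python3 - <<'E'
from h import *
x,y=.064,.048
r.move_linear(S(x,y,.145),vel=.15)
for z in [.130,.122,.116]:
    r.move_linear(S(x,y,z),vel=.05); print(r.current_t(), r.current_tool_pos(), r.current_contact_force())
r.move_linear(S(x,y,.25),vel=.2)
print(r.current_t(), r.current_contact_force())
snap('wrist','w2'); snap('top','t2'); snap('scene','s2')
for n in ['w2','t2']:
    d=load(n)
    P=cloud(d); Sx=np.stack([(P[...,:2]-O)@XD,(P[...,:2]-O)@YD,P[...,2]],-1)
    for lo,hi in [(.035,.065),(-.065,-.035)]:
        m=(d['depth']>0)&(Sx[...,0]>.05)&(Sx[...,0]<.08)&(Sx[...,1]>lo)&(Sx[...,1]<hi)&(P[...,2]>.05)&(P[...,2]<.14)
        q=Sx[m]; print(n,lo,len(q),np.median(q,axis=0) if len(q) else 0)
im=load('s2')['pixels'][:,:,::-1]
cv2.imwrite('pics/s2z.png', cv2.resize(im[160:280,190:320],None,fx=5,fy=5,interpolation=cv2.INTER_CUBIC))
E
```

```text
5.3583 [ 0.48763614 -0.29614185  0.12973336] [ 0.37311889 -0.45650794  0.61863922]
5.6667 [ 0.48756967 -0.29611304  0.1215956 ] [0.65266788 0.48448381 0.01980908]
5.9333 [ 0.48758872 -0.29610854  0.11564306] [-0.78901462 -0.81690727 -0.53627074]
6.75 [ 0.05684271 -0.22185603 -0.52516833]
w2 0.035 681 [0.06541854 0.05077969 0.08878952]
w2 -0.065 995 [ 0.0653986  -0.0502056   0.11796462]
t2 0.035 12 [0.07866474 0.05499174 0.08960494]
t2 -0.065 0 0
```

View pics/s2z.png

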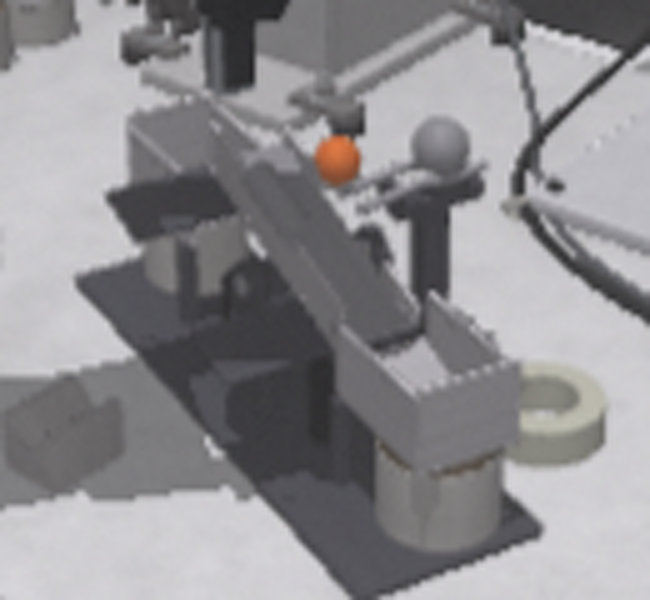

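View pics/t2.png

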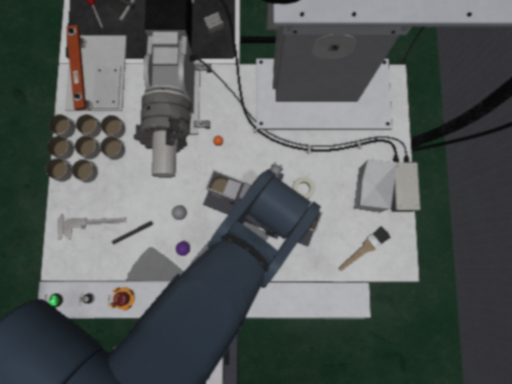

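```bash
python3 - <<'E'
from h import *
p=S(-.13,.0005,.24); print(p, r.inverse_kinematics(p,QD))
r.move_linear(p,vel=.2)
print(r.current_t(), r.current_tool_pos())
d=snap('wrist','w3'); snap('scene','s3')
P=cloud(d); Sx=np.stack([(P[...,:2]-O)@XD,(P[...,:2]-O)@YD,P[...,2]],-1)
z=P[...,2]; m=(d['depth']>0)&(abs(Sx[...,0]+.085)<.025)&(z>.128)&(z<.16)&(abs(Sx[...,1])<.03)
q=Sx[m]; print('ball',len(q))
from scipy.optimize import least_squares
f=least_squares(lambda c:np.linalg.norm(q-c,axis=1)-.016,q.mean(0)-[0,0,.01],loss='soft_l1',f_scale=.002); print(f.x.round(4))
m=(d['depth']>0)&(Sx[...,0]<-.102)&(Sx[...,0]>-.2)&(z>.09)&(z<.17)&(abs(Sx[...,1])<.06)
q=Sx[m]; print('behind',len(q), np.percentile(q,[1,50,99],axis=0).round(4).tolist() if len(q) else 0)
cv2.imwrite('pics/w3z.png',cv2.resize(d['pixels'][150:310,150:370,::-1],None,fx=3.6,fy=3.6,interpolation=cv2.INTER_CUBIC))
im=load('s3')['pixels'][:,:,::-1]
cv2.imwrite('pics/s3z.png', cv2.resize(im[130:250,210:340],None,fx=5,fy=5,interpolation=cv2.INTER_CUBIC))
E
```

```text
[ 0.68548003 -0.32433455  0.24      ] [-5.03294268e-01  7.61897060e-01  1.01248551e+00 -4.44089210e-16
  1.36721008e+00 -1.69284128e+00]
8.05 [ 0.68508862 -0.32430867  0.23989209]
ball 1157
[-0.0856 -0.0002  0.1337]
behind 114 [[-0.1097, -0.0162, 0.1137], [-0.1051, -0.0078, 0.1226], [-0.1021, 0.0151, 0.1245]]
```

View pics/w3z.png

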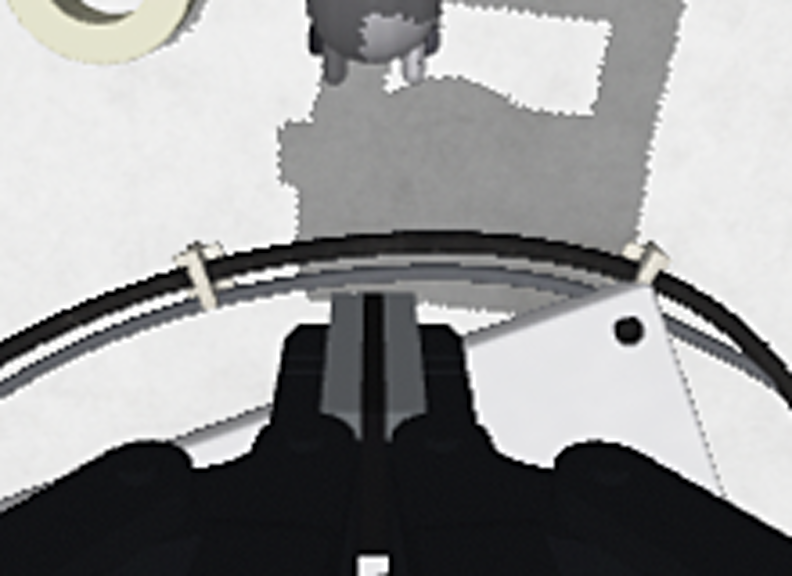

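View pics/s3z.png

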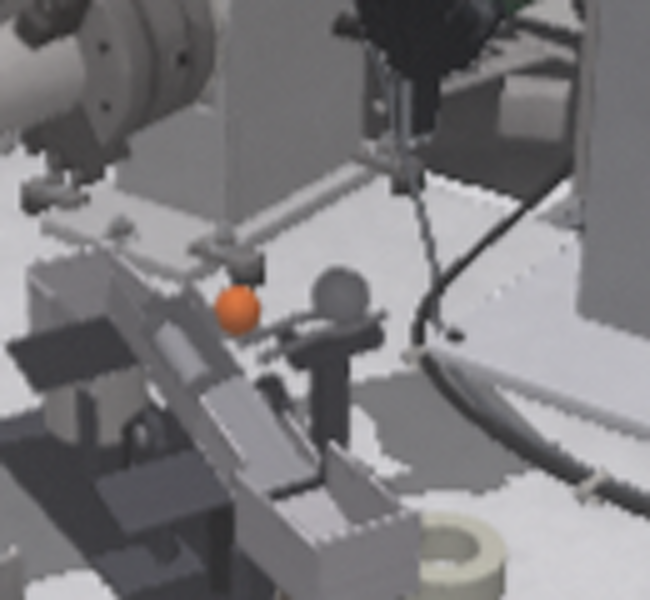

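```bash
python3 - <<'E'
from h import *
y=0.0
r.move_linear(S(-.130,y,.18),vel=.2)
r.move_linear(S(-.130,y,.151),vel=.1)
print(r.current_t(), toS(r.current_tool_pos()), r.current_contact_force())
snap('scene','s4')
im=load('s4')['pixels'][:,:,::-1]
cv2.imwrite('pics/s4z.png', cv2.resize(im[130:250,210:340],None,fx=5,fy=5,interpolation=cv2.INTER_CUBIC))
E
```

```text
9.0417 [-1.30022384e-01  3.23581165e-06  1.51032546e-01] [ 0.63835143 -0.58123815  0.12644141]
```

View pics/s4z.png

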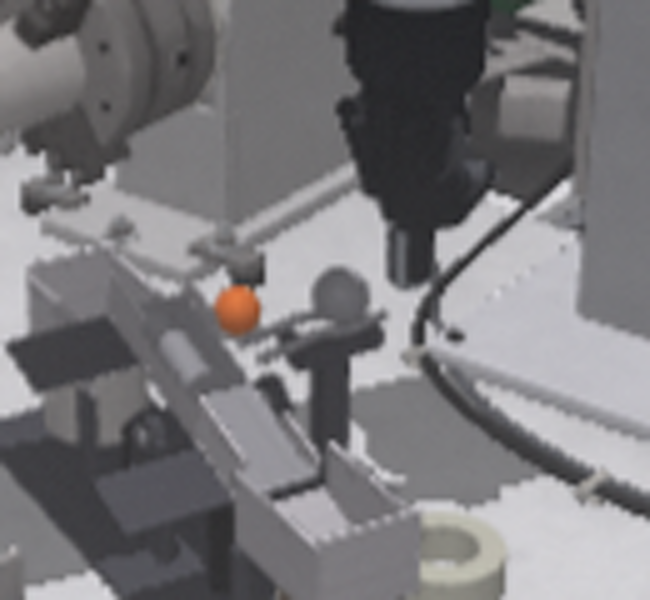

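```bash
python3 - <<'E'
from h import *
y=0.0
r.move_linear(S(-.116,y,.151),vel=.08)
print(r.current_t(), r.current_contact_force())
r.move_linear(S(-.092,y,.151),vel=.035)
print(r.current_t(), toS(r.current_tool_pos()), r.current_contact_force())
for i in range(3):
    snap('scene','s5%d'%i)
ims=[cv2.resize(load('s5%d'%i)['pixels'][150:280,200:320,::-1],None,fx=2.2,fy=2.2,interpolation=cv2.INTER_CUBIC) for i in range(3)]
cv2.imwrite('pics/s5z.png',np.hstack(ims))
E
```

```text
9.4167 [-0.20746465 -0.03980765 -0.41501012]
10.25 [-9.17042497e-02 -1.62940964e-05  1.50581413e-01] [ 0.31538801  0.22598268 -0.09852848]
```

View pics/s5z.png

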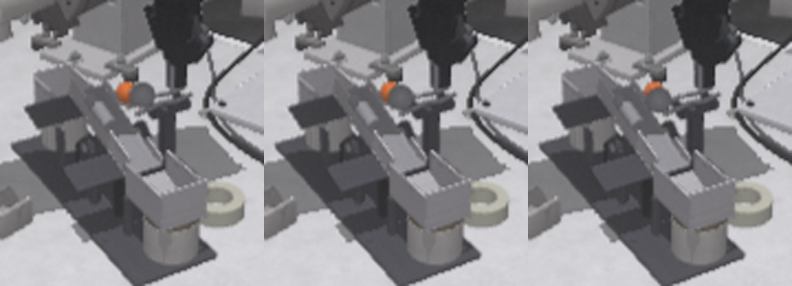

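The ball left the finger and is rolling down the rods toward the gate. I'm letting it settle, then checking the cup from above.

```bash
python3 - <<'E'
from h import *
for i in range(3):
    r.sleep(.4); snap('scene','s6%d'%i)
r.move_linear(S(-.13,0,.151),vel=.1)
r.move_linear(S(-.13,0,.26),vel=.2)
r.sleep(.3)
snap('scene','s7'); snap('top','t7'); snap('wrist','w7')
ims=[cv2.resize(load(n)['pixels'][150:280,200:320,::-1],None,fx=2.2,fy=2.2,interpolation=cv2.INTER_CUBIC) for n in ['s60','s61','s7']]
cv2.imwrite('pics/s7z.png',np.hstack(ims))
cv2.imwrite('pics/t7z.png', cv2.resize(load('t7')['pixels'][150:260,190:335,::-1],None,fx=5.5,fy=5.4,interpolation=cv2.INTER_CUBIC))
print(r.current_t())
E
```

```text
13.425
```

View pics/s7z.png

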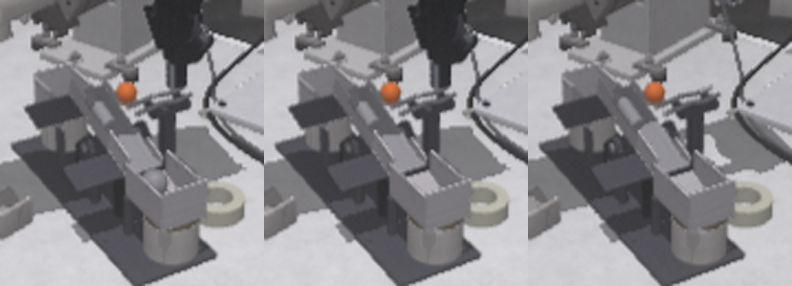

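View pics/t7z.png

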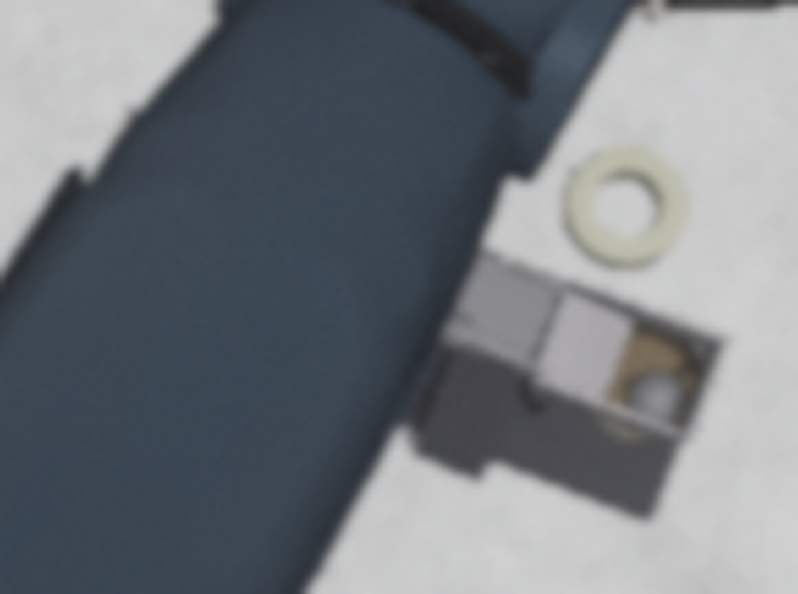

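View pics/w7.png

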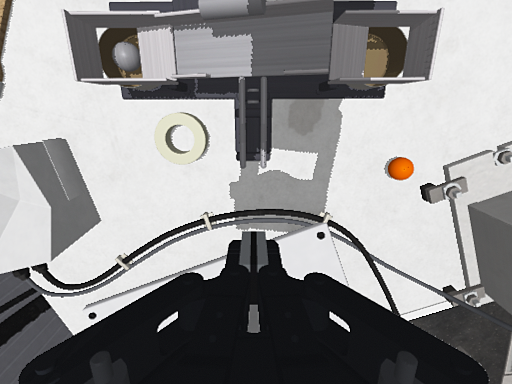

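```bash
python3 - <<'E'
from h import *
d=load('w7'); print('ball top w', toS(dep(d,127,52)))
t=load('t7'); print('top', toS(dep(t,190+657/5.5-.4,150+392/5.4-.4)))
print(r.current_qvel().round(4) if hasattr(r.current_qvel(),'round') else r.current_qvel(), r.current_contact_force())
r.hand_in()
E
```

```text
ball top w [0.00618891 0.14247989 0.03971327]
top [0.00233003 0.14660034 0.03738393]
[ 0.0007 -0.0023 -0.0023 -0.0004  0.0004 -0.001 ] [-0.89444372  0.25768238 -0.03402663]
the job is handed in; nothing more can be done
```

The gate now rests tipped the other way, and the ball rolled by itself into the +y cup. I handed the job in about 13.5 s into the 45 s limit.

- **Gate:** I pressed the raised +y tab down with the shut fingertips. Afterwards the wrist depth put the +y tab at about 89 mm and the -y tab at about 118 mm, so the gate had flipped and stayed. In the last wrist and scene pictures it is still tipped that way.
- **Ball:** I then nudged it over the crest of the rods from behind, and it rolled down the +y chute. After the arm backed off, the wrist and top cameras both showed the ball's surface at about 37–40 mm, at sorter x 2–6 mm and y 142–147 mm. That is inside the +y cup, below its 55 mm rim.
- **Arm and bystanders:** The arm ended clear of everything with no real contact force. I kept away from the V block, tape roll, brush and pen. The tape roll is unmoved in the last top and wrist pictures. The V block, brush and pen were not looked at again at the end.

None of the checks I made failed or disagreed. In the top view taken right after the press, the arm hid the -y tab, so the flip was confirmed mainly by the wrist depth and the scene picture.

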